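Free the snap-fit filter cover of the bench dust extractor

ROBOT

A 6-joint arm with a two-finger parallel gripper is mounted at the origin on the work surface. World frame = base frame: x ahead of the robot, y to its left, z up, the work surface at z = 0. Lengths are in m, angles in rad, forces in N, time in s.
With the tool pointing down it reaches from about 0.375 to 0.9 m from the base axis. Payload 3.1 kg.
Tool frame: the origin (TCP) lies at the centre of the arm's flange, where the gripper is bolted on; the fingertips stand robot.tip_extent ahead of it and the grasp point (between the pads) lies 164 mm ahead of it (robot.tip_extent is the distance from the TCP to the fingertips, in m); z points along the fingers, y is the line along which they close (so a half turn about z gives the same grasp; the last joint's range is limited). The gripper opens to 87 mm and grips with 3 to 60 N. Pads are 19 mm wide; open, the fingers measure 117 mm over their backs; the gripper's body (75 mm by 190 mm) begins 51 mm behind the grasp point.
Start: joints at [-0.178, 0.527, 1.433, -0, 1.181, -0.178], TCP at [0.625, 0, 0.405] pointing down, gripper open.
Joint ranges: [-3.08, 3.08], [-0.75, 2.2], [0.22, 2.44], [-1.43, 4.57], [0, 2.65], [-2.85, 2.85]. Speed limits (rad/s): [2.79, 2.79, 3.14, 3.14, 3.14, 3.14].

INTERFACE

Orientations are given as a unit quaternion [x, y, z, w].
In Python, from rig import get_obs, camera, hand_in, cut_out, robot gives the robot as it stands.
- The arm moves only by the tool step_arm, never from a script. Its argument "rows" is a list of rows, each a list of 6 numbers: the shift along the world's x, y, z in m, then the turn, a rotation vector about the world's x, y, z in degrees. A call has 1 to 12 rows; each row shifts and turns the commanded pose from where the row before left it; what a row does not reach is not made up. A row lasts 1/8 s, in which the tool goes at most 62.5 mm and 10.7 degrees, less where a joint would pass 70% of its speed; a pose out of reach is approached as far as the arm can. A call is refused whole if a number of a shift passes 0.0625 or a number of a turn 10.7, either way. A call with a gripper value outside its range is refused whole. "jaw" is the finger opening in m, from 0 to 0.087, set as the call begins (left out, the last holds). The fingers move at their own pace and stop on an object; "squeeze" is the grip in N (left out, the last holds). Time passes only in rows, so rows that do not move let the fingers close. It gives the time, the measured TCP pose, the force, the opening and the grip force at its end, in the units of the state.
- get_obs(): the state, without advancing time (a new reading comes with each control period).
- camera(name): name is "scene" or "side" or "wrist"; returns a dict with "pixels" (384x512x3 uint8, blue, green, red), "depth" (384x512 float32, m along the optical axis (not along the pixel's ray), 0 where there is no reading), "fov_y" (degrees; the focal length in pixels is half the picture's height over the tangent of half this angle, whatever the lens; pixels are square), "cx", "cy" (the principal point, pixels), "extrinsics" (4x4, takes a point from camera to world coordinates); the wrist camera has in their place "mount" (4x4, takes a point from camera to tool coordinates, whose origin is the TCP and whose axes are the flange's). Camera axes: x right, y up, looking along -z (the intrinsics and any distortion apply to the point x, -y, -z); pixel columns grow to the right and rows downward; lengths in m; the calibration is good to about 2 mm. A picture is of the moment at which its call begins: read the wrist's pose just before it.
- hand_in(): hands the job in; it is judged then, once.
Trained networks look in the newest picture that a camera, given by its name, has taken for a name from the list of things; names that differ only in an ending like _2 or _b are one class to them, and where a whole thing is asked for, a point or a joint stands for the part that bears it (a point fixed in the world has none). Each returns a list of dicts, best first, with "confidence" (0 to 1); they miss things now and then, are a little off and sometimes report something else, mostly with a low value. They report only what shows in the picture. A call takes as long as a camera call. They do not tell look-alikes from the thing itself.
- cut_out(label, camera): "region" (384x512 bool, what is visible of it) and "extent" ([centre column, centre row, width, height] in pixels, round what is visible of it).
The state is a dict: "time": time; "q": joint angles; "joint_velocities": joint speeds; "joint_torque": joint torques, N m; "position": TCP position; "tool_rot": TCP orientation; "ft_force": force on the tool from outside, world axes, zero at the start; "moment": the same for the moment, N m; "grip_width": finger opening in m; "grip_force": force on a finger pad.
Only numpy, scipy, OpenCV 4.12 (cv2) and the standard library are available. Lean on these libraries where they do the work, as an engineer would, in place of code of your own. Each camera call takes 0.05 s, during which the arm holds its last target. There are 200 camera calls.

TASK

The filter of the bench dust extractor needs cleaning. Pinch the two side tabs of its snap-fit filter cover together, and with both held in slide the cover away from the hose port until it comes gently against its stop, then lift it off without forcing tabs or catches. Lay it gently, right way up and flat, on the floor of the wooden tray beside the stone and let go; leave the stone, the two gouges and the block of wood where they lie.

Things in the scene. Friction and masses are not known exactly. Their poses are not given: they have to be found in the camera images.
- housing: Bench dust extractor, fixed: white painted box 220 (x) x 150 (y) x 80 mm high, black louvres on its -x end, a round black hose port on its +x end. Origin: centre of the underside, z up. Its flat top deck (5 thick, top at z = 80) has a mouth 45 wide (y), closed by the cover; a grasp off the middle of the tabs presses the cover sideways against its edge.
- cover: Grey filter cover, loose, 0.12 kg, 1 mm side play. Origin: middle of its seat plane, on the deck (housing z = 80, x = y = 0), axes along the housing's. Plate x = -74 to 60, 52 wide (y), 6 thick, above the origin; two skirts below reach z = -16, on which it stands. To take it off: squeeze both tabs, slide to -x up to the stop, lift. A catch tears at 15 N between cover and housing.
- tab_left_face (a point): Middle of the outer face of the +y tab, cover (0, +31, 17): upright plate, z = 7 to 27, 28 wide between two cheeks (3 thick, standing out 7) that keep a finger on it. It slides inwards on its own spring: 1.8 N at first, 6.3 N at its stop 5 mm in. Its hook lies 3.5 mm under the mouth's edge between ribs: unless both tabs are at their stops the cover moves about 1 mm up, 3 mm along.
- tab_right_face (a point): The same for the -y tab, cover (0, -31, 17); 62 mm over both. With both tabs held in, the cover slides to its -x until a hidden hard stop, 6 to 36 mm on, different on each unit: find it by feel. Only in the last 2.5 mm before the stop does its hidden cross bar leave the lip above it, so that it lifts. Tabs break when the fingers load the cover with over 40 N in all.
- tray: Open wooden tray, fixed, 260 (x) x 170 (y) x 25 mm high, walls and floor 5 thick. Origin: centre of its underside. The stone lies across its -x end; the rest of the floor is free.
- stone: Grey sharpening stone, loose, 30 (x) x 90 (y) x 18 mm, lying in the tray about 100 mm to the -x side of its middle; stays there. Origin: centre of its underside.
- gouge_a: Carving gouge, wooden handle 26 dia, 210 mm long along its x, lying between extractor and tray. Bystander. Origin mid-length, underside.
- gouge_b: Carving gouge, wooden handle, 200 mm long along its x, on the far part of the bench. Bystander.
- blank: Block of carving wood 110 x 150 x 30 mm on the far part of the bench. Bystander.
Mind the look-alikes: they are no part of the job. What is shaped like the cover but green or yellow is not meant.

How it is judged:
On the way:
1. the cover is off the extractor and held clear above it or the bench (height (world z) of cover above 0.11 m and contact force between the fingers and cover above 0.5 N), for 0.2 s.
At the end, for the whole second after the job is handed in: The cover lies right way up on the floor of the tray: its origin within 100 mm of the tray's origin seen from above and 17 to 25 mm above the tray's underside, level within 0.08 rad, at rest and released (horizontal distance between cover and tray below 0.1 m and z of cover in the frame of tray between 0.017 and 0.025 m and angle between cover's own z axis and vertical below 0.08 rad and linear speed of cover below 0.02 m/s); the robot touches nothing.
It fails at once if the cover is wrenched against the extractor with more than 15 N (a catch tears) (contact force between cover and housing above 15 N).
It fails at once if the fingers load the cover and its tabs with more than 40 N in all (a tab breaks) (contact force between the fingers and cover above 40 N).
It fails at once if the cover is dropped: not held by the fingers while its underside is more than 15 mm above the tray's floor (horizontal distance between cover and tray below 0.12 m and z of cover in the frame of tray above 0.036 m and contact force between the fingers and cover below 0.05 N).
It fails at once if the cover or a finger presses on the tray with more than 20 N (contact force between any of cover, the fingers and tray above 20 N).
It fails at once if the stone, a gouge or the block of wood is shifted by more than 20 mm (distance of any of stone, gouge_a, gouge_b, blank from where it was at the start of the episode above 0.02 m).
It also fails if it takes over 48 s, if anything falls off the work surface, if the arm or the gripper's body presses on something with over 40 N, if the wrist force passes 120 N, or if a joint passes its speed limit or range.

## Working session

There is one attempt and no reset: what is moved stays moved. The work goes in short steps, Python scripts to look and compute and a tool call to move; the robot and the scene stay as the last step left them, time stands still between calls to the robot, and variables do not carry over. Pictures are saved under pics/ and viewed, at most 10 in all, crops included, and the job is handed in when it is done.

Besides the shell and the picture viewer there is one more tool, called after "Call:" by a JSON object that holds its "api" and its "payload". step_arm: Moves the arm, as the interface text tells. Its arguments: {"type":"object","properties":{"rows":{"type":"array"},"jaw":{"type":"number"},"squeeze":{"type":"number"}},"required":["rows"]}

```bash
ls; mkdir -p pics; cat > h.py <<'E'
import numpy as np, cv2
from rig import get_obs, camera, hand_in, cut_out, robot
from scipy.spatial.transform import Rotation as R
def shot(n):
    o=get_obs(); c=camera(n)
    if 'extrinsics' in c: T=np.array(c['extrinsics'])
    else:
        W=np.eye(4);W[:3,:3]=R.from_quat(o['tool_rot']).as_matrix();W[:3,3]=o['position'];T=W@np.array(c['mount'])
    c['T']=T; return c
def cloud(c):
    d=c['depth'];h,w=d.shape;f=h/2/np.tan(np.radians(c['fov_y'])/2)
    u,v=np.meshgrid(np.arange(w),np.arange(h))
    P=np.stack([(u-c['cx'])/f*d,-(v-c['cy'])/f*d,-d],-1)
    return P@c['T'][:3,:3].T+c['T'][:3,3]
E
python3 - <<'E'
from h import *
print(get_obs(),robot if not callable(robot) else '', getattr(robot,'tip_extent',None))
for n in ['scene','side','wrist']:
    c=shot(n);print(n,{k:(v if np.size(v)<20 else np.shape(v)) for k,v in c.items()})
    cv2.imwrite(f'pics/{n}0.png',c['pixels']);P=cloud(c);np.savez(f'{n}0.npz',P=P,px=c['pixels'],d=c['depth'])
    for l in ['housing','cover','tray','stone','gouge_a','blank','tab_left_face']:
        for r in cut_out(l,n):
            m=r['region']&(c['depth']>0)
            print(l,round(r['confidence'],2),np.round(r['extent']),np.round(np.median(P[m],0),3) if m.any() else '')
a=[cv2.imread(f'pics/{n}0.png') for n in ['scene','side']]
E
```

```text
pics
{'time': 0.0, 'q': array([-1.78468502e-01,  5.28479674e-01,  1.43390653e+00,  2.92169812e-06,
        1.18138671e+00, -1.78551166e-01]), 'joint_velocities': array([-3.63149769e-04,  3.07933991e-04, -1.01561393e-03, -9.07902145e-04,
        1.28230522e-03,  4.11050117e-05]), 'joint_torque': array([-5.45745443e-04, -4.40045428e+01, -1.76593530e+01,  6.32597599e-02,
        5.83207863e-02, -1.53719384e-04]), 'position': array([6.24657010e-01, 1.11359214e-04, 4.03761559e-01]), 'tool_rot': array([ 7.07077528e-01,  7.07135193e-01, -6.20607921e-04, -8.96233565e-04]), 'ft_force': array([ 0.39476663,  0.34619761, -0.18398143]), 'moment': array([-0.06653921,  0.02917497,  0.01945178]), 'grip_force': 0.0, 'grip_width': 0.08709510579647135} <Robot object at 0x7f229a15fe00> 0.1822
scene {'pixels': (384, 512, 3), 'depth': (384, 512), 'fov_y': 50.7859029761175, 'cx': 253.93558757123455, 'cy': 195.31189099955526, 'extrinsics': array([[ 0.86646378, -0.42315469,  0.26491627,  0.84532536],
       [ 0.49918885,  0.74192953, -0.44760593, -0.53163243],
       [-0.00714265,  0.52007757,  0.854089
[... 2848 characters left out ...]
1,
         7.52807800e-02],
       [ 7.17002890e-04, -2.76699428e-01,  9.60956249e-01,
         3.85015797e-01],
       [ 0.00000000e+00,  0.00000000e+00,  0.00000000e+00,
         1.00000000e+00]])}
housing 0.78 [190. 291. 179.  92.] [ 0.579 -0.146  0.08 ]
housing 0.41 [171.  31. 266.  61.] [0.532 0.148 0.006]
cover 0.68 [171. 327.  79.  21.] [ 0.538 -0.163  0.087]
tray 0.88 [171.  31. 268.  63.] [0.532 0.149 0.006]
stone 0.87 [71.  7. 43. 11.] [0.441 0.163 0.022]
gouge_a 0.77 [364.  84. 185.  21.] [0.777 0.091 0.023]
gouge_a 0.68 [181. 166. 184.  36.] [0.504 0.003 0.022]
blank 0.69 [388. 270. 100. 108.] [ 0.786 -0.083  0.03 ]
tab_left_face 0.62 [147. 329.  36.  20.] [ 0.514 -0.161  0.097]
```

View pics/scene0.png

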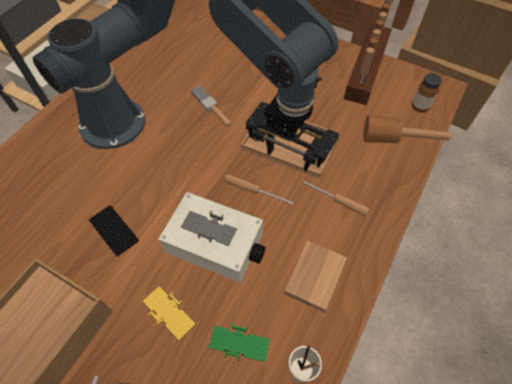

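View pics/wrist0.png

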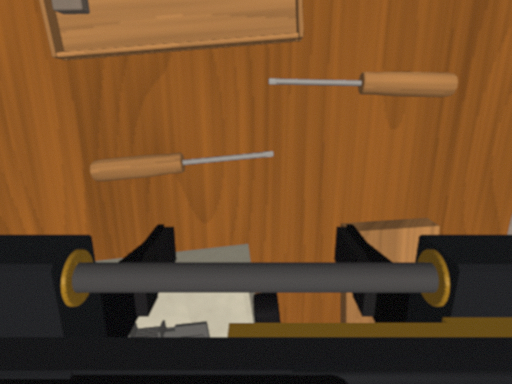

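Grey cover sits on the white housing (scene 210,229). The yellow (165,312) and green (239,343) ones on the bench are look-alikes. Now I'll measure the poses from depth.

```bash
python3 - <<'E'
from h import *
ims=[]
for n in ['scene','side']:
    z=np.load(n+'0.npz');P=z['P'];px=z['px'].astype(int)
    m=(abs(P[...,2]-.08)<.006)&(abs(P[...,0]-.51)<.17)&(abs(P[...,1]+.2)<.15)
    k,l,s,ce=cv2.connectedComponentsWithStats(m.astype(np.uint8));i=1+np.argmax(s[1:,4]);m=l==i
    print(n,'deck',cv2.minAreaRect(P[m][:,:2].astype(np.float32)),np.median(P[m][:,2]),m.sum())
    g=(abs(P[...,0]-.51)<.12)&(abs(P[...,1]+.2)<.09)&(P[...,2]>.07)&(px.max(-1)<130)&(P[...,2]<.092)
    k,l,s,ce=cv2.connectedComponentsWithStats(g.astype(np.uint8));i=1+np.argmax(s[1:,4]);g=l==i
    print('cover',cv2.minAreaRect(P[g][:,:2].astype(np.float32)),np.median(P[g],0),g.sum())
    t=(abs(P[...,0]-.51)<.1)&(abs(P[...,1]+.2)<.07)&(P[...,2]>.096)&(P[...,2]<.115)
    Q=P[t];print('tabs',[np.round(np.median(Q[c],0),4) for c in (Q[:,1]>-.2,Q[:,1]<-.2)],t.sum())
    r=(210,229) if n=='scene' else (260,240)
    ims.append(cv2.resize(z['px'][r[1]-50:r[1]+50,r[0]-65:r[0]+65],None,fx=3,fy=3*1.5,interpolation=2))
    tr=(abs(P[...,0]-.55)<.2)&(abs(P[...,1]-.19)<.15)&(abs(P[...,2]-.024)<.008)
    print('tray',cv2.minAreaRect(P[tr][:,:2].astype(np.float32)))
cv2.imwrite('pics/c1.png',np.hstack(ims))
E
```

```text
scene deck ((0.5161730051040649, -0.193099245429039), (0.221653014421463, 0.15265989303588867), 6.988036155700684) 0.07890124479956973 4356
cover ((0.5108528733253479, -0.19326899945735931), (0.13063514232635498, 0.0524708516895771), 6.765899658203125) [ 0.51255332 -0.19456115  0.08469792] 854
tabs [array([ 0.5128, -0.1641,  0.1041]), array([ 0.5207, -0.224 ,  0.1041])] 100
tray ((0.5806131362915039, 0.20746243000030518), (0.33706462383270264, 0.26054757833480835), 0.38367998600006104)
side deck ((0.517269492149353, -0.19144198298454285), (0.22243143618106842, 0.15269392728805542), 6.637678623199463) 0.08141812290230904 3464
cover ((0.5095909833908081, -0.19561327993869781), (0.13367395102977753, 0.06970059126615524), 7.798622131347656) [ 0.50104903 -0.19490624  0.08747341] 834
tabs [array([ 0.5109, -0.1638,  0.1048]), array([ 0.5209, -0.2228,  0.1057])] 119
tray ((0.5769482851028442, 0.18603968620300293), (0.3331664502620697, 0.2301926165819168), 3.3011882305145264)
```

View pics/c1.png

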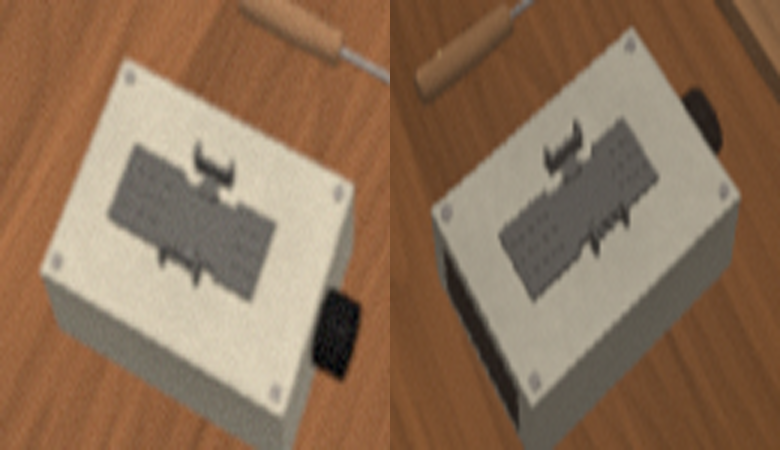

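Call:
{"api": "step_arm", "payload": {"rows": [[-0.03, -0.06, 0, 0, 0, 0], [-0.03, -0.06, 0, 0, 0, 0], [-0.03, -0.06, 0, 0, 0, 0], [-0.02, -0.06, 0, 0, 0, 0], [0, -0.03, 0, 0, 0, 0], [0, 0, 0, 0, 0, 0], [0, 0, 0, 0, 0, 0]]}}

```text
time: 2.08
position: [0.5213, -0.2563, 0.4046]
tool_rot: [0.707, 0.707, 0.0, -0.001]
ft_force: [-0.7, 0.4, -0.2]
grip_width: 0.0873
grip_force: 0.0
```

The crop shows the grey cover with tabs (scene ~210,215 and ~205,235) on the white housing, hose port towards +x, so this is the one meant. Now a wrist view.

```bash
python3 - <<'E'
from h import *
c=shot('wrist');P=cloud(c);px=c['pixels'];cv2.imwrite('pics/w1.png',px);np.savez('w1.npz',P=P,px=px)
m=(abs(P[...,2]-.08)<.006)&(abs(P[...,0]-.51)<.17)&(abs(P[...,1]+.2)<.15)
print(cv2.minAreaRect(P[m][:,:2].astype(np.float32)),np.median(P[m][:,2]))
t=(abs(P[...,0]-.51)<.1)&(abs(P[...,1]+.2)<.07)&(P[...,2]>.096)&(P[...,2]<.115)
Q=P[t];print('tabs',[(np.round(Q[c].mean(0),4),np.round(Q[c].min(0),4),np.round(Q[c].max(0),4),c.sum()) for c in (Q[:,1]>-.2,Q[:,1]<-.2)])
g=(abs(P[...,0]-.51)<.12)&(abs(P[...,1]+.2)<.09)&(P[...,2]>.07)&(px.max(-1)<130)&(P[...,2]<.092)
k,l,s,ce=cv2.connectedComponentsWithStats(g.astype(np.uint8));i=1+np.argmax(s[1:,4]);g=l==i
print('cover',cv2.minAreaRect(P[g][:,:2].astype(np.float32)))
for r in cut_out('tab_left_face','wrist')+cut_out('tab_right_face','wrist'): print(r['extent'],r['confidence'],np.median(P[r['region']],0))
E
```

```text
((0.5156216025352478, -0.19324171543121338), (0.22118689119815826, 0.15044333040714264), 6.98284912109375) 0.08037751943868102
tabs [(array([ 0.5118, -0.1632,  0.1062]), array([ 0.4947, -0.1682,  0.0969]), array([ 0.5287, -0.1539,  0.1091]), np.int64(349)), (array([ 0.5191, -0.2226,  0.1058]), array([ 0.5024, -0.2324,  0.0961]), array([ 0.5361, -0.2179,  0.1089]), np.int64(322))]
cover ((0.5094709992408752, -0.19389981031417847), (0.13416366279125214, 0.05201933532953262), 6.821351051330566)
[246.0, 309.2, 26.0, 27.8] 0.97 [ 0.51266922 -0.43214632  0.03346379]
[254.6, 104.6, 281.6, 197.4] 0.72 [ 0.52729985 -0.17437829  0.08027271]
[244.4, 80.0, 44.6, 32.9] 0.58 [ 0.51251589 -0.16671329  0.1017956 ]
[400.9, 251.2, 33.5, 19.6] 0.56 [ 0.69522847 -0.35762595  0.03484669]
[252.8, 144.2, 41.2, 32.2] 0.55 [ 0.51781277 -0.21958073  0.09815636]
```

View pics/w1.png

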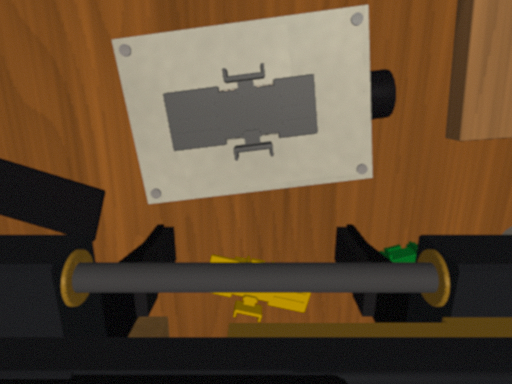

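The wrist view shows the cover centred at ~(243,110), with tabs at (244,76) and (253,150). Housing is at about (0.516, -0.193), yaw about 6.9°.

Call:
{"api": "step_arm", "payload": {"rows": [[-0.0007, 0.0079, -0.006, 0, 0, -10.4], [-0.0007, 0.0079, -0.006, 0, 0, -10.4], [-0.0007, 0.0079, -0.006, 0, 0, -10.4], [-0.0007, 0.0079, -0.006, 0, 0, -10.4], [-0.0007, 0.0079, -0.006, 0, 0, -10.4], [-0.0007, 0.0079, -0.006, 0, 0, -10.4], [-0.0007, 0.0079, -0.006, 0, 0, -10.4], [-0.0007, 0.0079, -0.006, 0, 0, -10.4], [0, 0, 0, 0, 0, 0], [0, 0, 0, 0, 0, 0]]}}

```text
time: 3.48
position: [0.5161, -0.1934, 0.3571]
tool_rot: [0.998, 0.061, 0.0, 0.0]
ft_force: [0.2, 0.0, 0.1]
grip_width: 0.087
grip_force: 0.0
```

```bash
cat > m.py <<'E'
from h import *
def yaw(): 
    o=get_obs(); M=R.from_quat(o['tool_rot']).as_matrix(); print('pos',np.round(o['position'],4),'yaw y-axis',np.degrees(np.arctan2(M[1,1],M[0,1])),'tool z',np.round(M[:,2],4),'f',np.round(o['ft_force'],2),'m',np.round(o['moment'],2),'j',np.round(o['q'],2))
E
python3 - <<'E'
from m import *
yaw()
c=shot('wrist');P=cloud(c);px=c['pixels'];cv2.imwrite('pics/w2.png',px)
m=(abs(P[...,2]-.08)<.006)&(abs(P[...,0]-.51)<.17)&(abs(P[...,1]+.2)<.15)
print(cv2.minAreaRect(P[m][:,:2].astype(np.float32)),np.median(P[m][:,2]))
t=(abs(P[...,0]-.51)<.1)&(abs(P[...,1]+.2)<.05)&(P[...,2]>.096)&(P[...,2]<.113)
Q=P[t];print('tabs',[(np.round((Q[c].min(0)+Q[c].max(0))/2,4),np.round(np.median(Q[c],0),4),np.round(Q[c].max(0),4),c.sum()) for c in (Q[:,1]>-.2,Q[:,1]<-.2)])
E
```

```text
pos [ 0.5161 -0.1934  0.3571] yaw y-axis -82.98982702283601 tool z [ 6.e-04 -5.e-04 -1.e+00] f [0.24 0.02 0.09] m [ 0.02  0.02 -0.01] j [-0.56  0.49  1.67 -0.    0.98  0.89]
((0.5154186487197876, -0.19276690483093262), (0.21981263160705566, 0.1507406085729599), 7.022937774658203) 0.08035123091495028
tabs [(array([ 0.5116, -0.1607,  0.1025]), array([ 0.5134, -0.1631,  0.1065]), array([ 0.5292, -0.1535,  0.1089]), np.int64(460)), (array([ 0.5199, -0.2248,  0.1023]), array([ 0.5205, -0.222 ,  0.1067]), array([ 0.5372, -0.2177,  0.1086]), np.int64(459))]
```

View pics/w2.png

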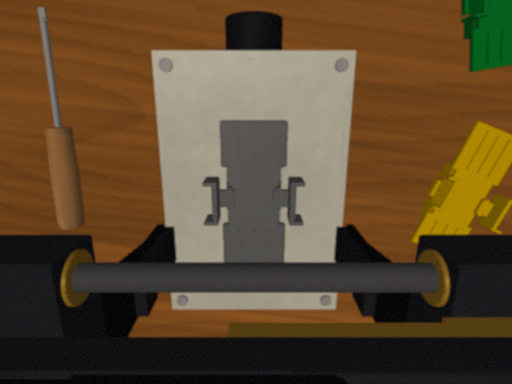

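The wrist view has the fingers straddling the tabs symmetrically at (212,200) and (295,200), aligned with the cover. Lowering now.

Call:
{"api": "step_arm", "payload": {"rows": [[-0.0003, 0.0005, -0.015, 0, 0, 0], [0, 0, -0.02, 0, 0, 0], [0, 0, -0.02, 0, 0, 0], [0, 0, -0.018, 0, 0, 0], [0, 0, -0.01, 0, 0, 0], [0, 0, -0.005, 0, 0, 0], [0, 0, -0.002, 0, 0, 0], [0, 0, 0, 0, 0, 0], [0, 0, 0, 0, 0, 0]]}}

```text
time: 4.65
position: [0.5156, -0.1933, 0.2673]
tool_rot: [0.998, 0.059, 0.0, 0.0]
ft_force: [-0.9, 0.6, -0.2]
grip_width: 0.0869
grip_force: 0.0
```

Call:
{"api": "step_arm", "payload": {"rows": [[0, 0, 0, 0, 0, 0], [0, 0, 0, 0, 0, 0], [0, 0, 0, 0, 0, 0], [0, 0, 0, 0, 0, 0]], "jaw": 0.06, "squeeze": 4}}

```text
time: 5.15
position: [0.5154, -0.1931, 0.2668]
tool_rot: [0.998, 0.059, -0.0, -0.0]
ft_force: [0.0, -0.8, 2.1]
grip_width: 0.0618
grip_force: 2.0
```

Call:
{"api": "step_arm", "payload": {"rows": [[0, 0, 0, 0, 0, 0], [0, 0, 0, 0, 0, 0], [0, 0, 0, 0, 0, 0], [0, 0, 0, 0, 0, 0], [0, 0, 0, 0, 0, 0]], "jaw": 0.04, "squeeze": 11}}

```text
time: 5.78
position: [0.5154, -0.1932, 0.2669]
tool_rot: [0.998, 0.059, -0.0, -0.0]
ft_force: [-0.5, 1.3, 2.7]
grip_width: 0.0518
grip_force: 11.0
```

```bash
python3 - <<'E'
from m import *
yaw(); print(get_obs()['grip_force'],get_obs()['grip_width'])
E
```

```text
pos [ 0.5154 -0.1932  0.2669] yaw y-axis -83.20103228054083 tool z [-1.e-04  1.e-04 -1.e+00] f [-0.5   1.35  2.74] m [ 0.2   0.23 -0.04] j [-0.56  0.63  1.74  0.    0.78  0.89]
11.000262838206254 0.051817734296261866
```

Call:
{"api": "step_arm", "payload": {"rows": [[-0.001, -0.00012, 0, 0, 0, 0], [-0.001, -0.00012, 0, 0, 0, 0], [-0.001, -0.00012, 0, 0, 0, 0], [-0.001, -0.00012, 0, 0, 0, 0], [-0.001, -0.00012, 0, 0, 0, 0]]}}

```text
time: 6.4
position: [0.5106, -0.194, 0.2669]
tool_rot: [0.998, 0.059, 0.0, 0.0]
ft_force: [2.4, 1.8, 1.7]
grip_width: 0.0519
grip_force: 11.0
```

Call:
{"api": "step_arm", "payload": {"rows": [[-0.0006, -7e-05, 0, 0, 0, 0], [-0.0006, -7e-05, 0, 0, 0, 0], [-0.0006, -7e-05, 0, 0, 0, 0], [0, 0, 0, 0, 0, 0]]}}

```text
time: 6.9
position: [0.5087, -0.1942, 0.2668]
tool_rot: [0.998, 0.059, 0.0, 0.0]
ft_force: [2.8, 1.1, 2.2]
grip_width: 0.0516
grip_force: 11.0
```

Call:
{"api": "step_arm", "payload": {"rows": [[-0.0006, -7e-05, 0, 0, 0, 0], [-0.0006, -7e-05, 0, 0, 0, 0], [-0.0006, -7e-05, 0, 0, 0, 0]]}}

```text
time: 7.28
position: [0.5069, -0.1944, 0.2668]
tool_rot: [0.998, 0.059, 0.0, 0.0]
ft_force: [3.0, 1.0, 2.0]
grip_width: 0.0518
grip_force: 11.0
```

Call:
{"api": "step_arm", "payload": {"rows": [[-0.0006, -7e-05, 0, 0, 0, 0], [-0.0006, -7e-05, 0, 0, 0, 0], [-0.0006, -7e-05, 0, 0, 0, 0]]}}

```text
time: 7.65
position: [0.5051, -0.1945, 0.2668]
tool_rot: [0.998, 0.059, 0.0, 0.0]
ft_force: [3.6, 0.2, 3.4]
grip_width: 0.0515
grip_force: 11.0
```

Call:
{"api": "step_arm", "payload": {"rows": [[-0.0006, -7e-05, 5e-05, 0, 0, 0], [-0.0006, -7e-05, 5e-05, 0, 0, 0], [-0.0006, -7e-05, 5e-05, 0, 0, 0]]}}

```text
time: 8.02
position: [0.5032, -0.1947, 0.2669]
tool_rot: [0.998, 0.059, -0.0, -0.0]
ft_force: [1.7, 0.2, 2.5]
grip_width: 0.0519
grip_force: 11.0
```

Call:
{"api": "step_arm", "payload": {"rows": [[-0.0006, -7e-05, 5e-05, 0, 0, 0], [-0.0006, -7e-05, 5e-05, 0, 0, 0], [-0.0006, -7e-05, 5e-05, 0, 0, 0]]}}

```text
time: 8.4
position: [0.5012, -0.1948, 0.2669]
tool_rot: [0.998, 0.059, -0.0, -0.0]
ft_force: [1.7, -0.7, 0.0]
grip_width: 0.0518
grip_force: 11.0
```

Call:
{"api": "step_arm", "payload": {"rows": [[-0.0006, -9e-05, 0, 0, 0, 0], [-0.0006, -9e-05, 0, 0, 0, 0], [-0.0006, -9e-05, 0, 0, 0, 0]]}}

```text
time: 8.78
position: [0.4994, -0.1951, 0.2669]
tool_rot: [0.998, 0.059, -0.0, -0.0]
ft_force: [0.8, -0.3, 0.2]
grip_width: 0.0517
grip_force: 11.0
```

Call:
{"api": "step_arm", "payload": {"rows": [[-0.0006, -8e-05, 0, 0, 0, 0], [-0.0006, -8e-05, 0, 0, 0, 0], [-0.0006, -8e-05, 0, 0, 0, 0]]}}

```text
time: 9.15
position: [0.4981, -0.1953, 0.267]
tool_rot: [0.998, 0.059, 0.001, -0.0]
ft_force: [2.8, 2.4, -0.4]
grip_width: 0.0518
grip_force: 11.0
```

Call:
{"api": "step_arm", "payload": {"rows": [[-0.0005, -6e-05, 0, 0, 0, 0], [0, 0, 0, 0, 0, 0]]}}

```text
time: 9.4
position: [0.4979, -0.1954, 0.2671]
tool_rot: [0.998, 0.059, 0.001, -0.0]
ft_force: [4.8, 2.0, -1.1]
grip_width: 0.0513
grip_force: 11.0
```

Call:
{"api": "step_arm", "payload": {"rows": [[0.0005, 0.0002, 0, 0, 0, 0], [0, 0, 0.0005, 0, 0, 0], [0, 0, 0.0005, 0, 0, 0], [0, 0, 0.0005, 0, 0, 0], [0, 0, 0.0005, 0, 0, 0]]}}

```text
time: 10.02
position: [0.4977, -0.1954, 0.269]
tool_rot: [0.998, 0.059, -0.0, 0.0]
ft_force: [2.2, 0.2, -2.2]
grip_width: 0.0519
grip_force: 11.0
```

Call:
{"api": "step_arm", "payload": {"rows": [[0, 0, 0.0007, 0, 0, 0], [0, 0, 0.0007, 0, 0, 0], [0, 0, 0.0007, 0, 0, 0], [0, 0, 0.0007, 0, 0, 0]]}}

```text
time: 10.52
position: [0.4977, -0.1952, 0.2719]
tool_rot: [0.998, 0.059, -0.0, -0.0]
ft_force: [1.3, 1.1, -2.9]
grip_width: 0.0522
grip_force: 11.0
```

Call:
{"api": "step_arm", "payload": {"rows": [[0, 0, 0.001, 0, 0, 0], [0, 0, 0.001, 0, 0, 0], [0, 0, 0.001, 0, 0, 0], [0, 0, 0.001, 0, 0, 0]]}}

```text
time: 11.02
position: [0.4977, -0.1952, 0.2759]
tool_rot: [0.998, 0.059, -0.0, -0.0]
ft_force: [-0.5, -0.3, -1.6]
grip_width: 0.0516
grip_force: 11.0
```

```bash
python3 - <<'E'
from m import *
yaw()
for n in ['wrist','scene','side']:
    c=shot(n);P=cloud(c);px=c['pixels'].astype(int);cv2.imwrite('pics/%s3.png'%n,c['pixels'])
    g=(abs(P[...,0]-.48)<.12)&(abs(P[...,1]+.2)<.09)&(P[...,2]>.078)&(px.max(-1)<130)&(P[...,2]<.102)
    k,l,s,ce=cv2.connectedComponentsWithStats(g.astype(np.uint8));g=l==1+np.argmax(s[1:,4])
    print(n,np.percentile(P[g][:,2],[20,50,80]),g.sum())
E
```

```text
pos [ 0.4977 -0.1952  0.2759] yaw y-axis -83.19430424066171 tool z [-7.e-04  3.e-04 -1.e+00] f [-0.53 -0.33 -1.55] m [ 0.05 -0.05  0.06] j [-0.58  0.6   1.77 -0.    0.77  0.87]
wrist [0.09527994 0.09606281 0.09717668] 12169
scene [0.09312342 0.09467417 0.09615771] 355
side [0.09388382 0.09546378 0.09707202] 479
```

Call:
{"api": "step_arm", "payload": {"rows": [[0, 0, 0.004, 0, 0, 0], [0, 0, 0.006, 0, 0, 0], [0, 0, 0.008, 0, 0, 0], [0, 0, 0.012, 0, 0, 0], [0, 0, 0.018, 0, 0, 0], [0, 0, 0.018, 0, 0, 0], [0, 0, 0.01, 0, 0, 0], [0, 0, 0.004, 0, 0, 0], [0, 0, 0, 0, 0, 0]]}}

```text
time: 12.3
position: [0.4977, -0.1952, 0.3559]
tool_rot: [0.998, 0.059, -0.0, -0.0]
ft_force: [0.2, -0.5, -1.0]
grip_width: 0.0517
grip_force: 11.0
```

```bash
python3 - <<'E'
from m import *
yaw(); print(get_obs()['grip_width'])
ims=[]
for n in ['scene','side']:
    c=shot(n);P=cloud(c);px=c['pixels'];ims.append(px)
    for l in ['tray','stone']:
        for r in cut_out(l,n):
            m=r['region']&(c['depth']>0);Q=P[m];print(n,l,round(r['confidence'],2),np.round(np.median(Q,0),3))
            if abs(np.median(Q[:,1])-.2)>.1: continue
            if l=='tray':
                mm=cv2.dilate(r['region'].astype(np.uint8),np.ones((5,5)))>0
                Q=P[mm&(P[...,2]>.018)&(P[...,2]<.034)]
                print('rim',cv2.minAreaRect(Q[:,:2].astype(np.float32)),np.median(Q[:,2]),len(Q))
                Q=P[r['region']&(P[...,2]<.012)];print('floor',cv2.minAreaRect(Q[:,:2].astype(np.float32)),np.median(Q[:,2]))
            else: print(cv2.minAreaRect(Q[:,:2].astype(np.float32)))
cv2.imwrite('pics/b.png',np.hstack([i[90:290,130:400] for i in ims]))
E
```

```text
pos [ 0.4977 -0.1952  0.3559] yaw y-axis -83.20147735648806 tool z [-1.e-04  0.e+00 -1.e+00] f [ 0.23 -0.53 -0.97] m [ 0.05  0.09 -0.03] j [-0.58  0.47  1.71 -0.    0.96  0.87]
0.0517210576083405
scene stone 0.66 [0.44  0.201 0.021]
((0.4347954988479614, 0.21092841029167175), (0.03935990110039711, 0.10790842026472092), 5.72311544418335)
scene stone 0.49 [ 0.558 -0.225  0.077]
side tray 0.77 [0.503 0.201 0.008]
rim ((0.5079664587974548, 0.2090611755847931), (0.19782640039920807, 0.17714287340641022), 4.281053066253662) 0.02451704122315712 484
floor ((0.5086554288864136, 0.22155335545539856), (0.19959868490695953, 0.19938287138938904), 4.272896766662598) 0.0070329882099047225
side stone 0.55 [0.436 0.202 0.024]
((0.4393545985221863, 0.21479260921478271), (0.1125154048204422, 0.034842777997255325), 88.82959747314453)
```

View pics/b.png

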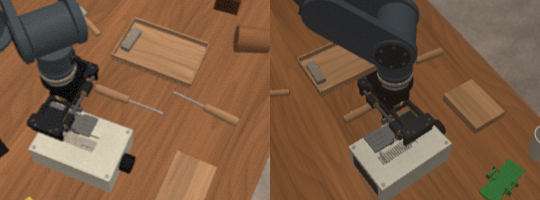

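The picture shows the cover held level over the housing, with the full tray visible in scene (~290,142) and the stone at its -x end. Fitting the tray rim from the scene view.

```bash
python3 - <<'E'
from m import *
c=shot('scene');P=cloud(c)
for n,mm in [('s',None)]:
    m=(P[...,2]>.017)&(P[...,2]<.033)&(P[...,0]>.36)&(P[...,0]<.75)&(P[...,1]>.07)&(P[...,1]<.36)
    k,l,s,ce=cv2.connectedComponentsWithStats(m.astype(np.uint8),connectivity=8)
    for i in range(1,k):
        if s[i,4]>30: Q=P[l==i];print(s[i],np.round(np.median(Q,0),3),cv2.minAreaRect(Q[:,:2].astype(np.float32)))
w=np.load('wrist0.npz')['P'];m=(w[...,2]>.018)&(w[...,2]<.032)&(w[...,1]>.1)&(w[...,1]<.14)
Q=w[m];print('front wall',np.round(np.polyfit(Q[:,0],Q[:,1],1),4),Q[:,0].min(),Q[:,0].max(),np.degrees(np.arctan(np.polyfit(Q[:,0],Q[:,1],1)[0])))
E
```

```text
[241 107  99  68 554] [0.541 0.202 0.022] ((0.5380024909973145, 0.2091967761516571), (0.26126179099082947, 0.173263281583786), 4.324622631072998)
[250 117  22  23 225] [0.439 0.202 0.021] ((0.43723005056381226, 0.20299994945526123), (0.09021710604429245, 0.03167552128434181), 89.19966888427734)
front wall [-0.0086  0.1304] 0.4136639684841663 0.8317386307077462 -0.49414959243514267
```

Call:
{"api": "step_arm", "payload": {"rows": [[0.001, 0.01, 0, 0, 0, 0], [0.003, 0.022, 0, 0, 0, 0], [0.005, 0.034, 0, 0, 0, 0], [0.006, 0.04, 0, 0, 0, -0.7], [0.006, 0.042, 0, 0, 0, -0.7], [0.006, 0.042, 0, 0, 0, -0.6], [0.006, 0.042, 0, 0, 0, -0.7], [0.006, 0.042, 0, 0, 0, 0], [0.006, 0.042, 0, 0, 0, 0], [0.005, 0.035, 0, 0, 0, 0], [0.004, 0.024, 0, 0, 0, 0], [0.003, 0.02, 0, 0, 0, 0]]}}

```text
time: 14.15
position: [0.5545, 0.2014, 0.3557]
tool_rot: [0.999, 0.036, -0.0, -0.0]
ft_force: [0.7, -0.1, -1.5]
grip_width: 0.0513
grip_force: 11.0
```

Call:
{"api": "step_arm", "payload": {"rows": [[0.001, 0.007, 0, 0, 0, 0], [0, 0.002, 0, 0, 0, 0], [0, 0, 0, 0, 0, 0], [0, 0, 0, 0, 0, 0]]}}

```text
time: 14.65
position: [0.5559, 0.2079, 0.3558]
tool_rot: [0.999, 0.035, -0.0, 0.0]
ft_force: [0.2, 0.3, -1.7]
grip_width: 0.0518
grip_force: 11.0
```

```bash
python3 - <<'E'
from m import *
yaw(); print(get_obs()['grip_width'])
c=shot('wrist');P=cloud(c);np.savez('w4.npz',P=P);cv2.imwrite('pics/w4.png',c['pixels'])
E
```

```text
pos [0.5559 0.2079 0.3558] yaw y-axis -85.96482932806619 tool z [-3.e-04 -2.e-04 -1.e+00] f [ 0.15  0.26 -1.7 ] m [ 0.05  0.07 -0.03] j [ 0.17  0.54  1.56 -0.    1.04  1.67]
0.051751582195925995
```

View pics/w4.png

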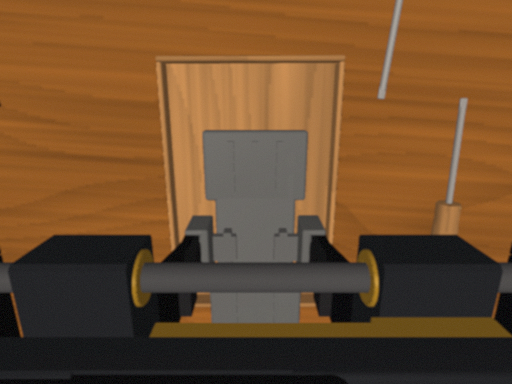

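The wrist view shows the cover level and centred in the tray, with the plate end at (255,165) and walls at x≈170 and 335. Lowering.

Call:
{"api": "step_arm", "payload": {"rows": [[0, 0.001, -0.008, 0, 0, 0], [0, 0, -0.014, 0, 0, 0], [0, 0, -0.02, 0, 0, 0], [0, 0, -0.022, 0, 0, 0], [0, 0, -0.022, 0, 0, 0], [0, 0, -0.018, 0, 0, 0], [0, 0, -0.014, 0, 0, 0], [0, 0, -0.01, 0, 0, 0], [0, 0, -0.005, 0, 0, 0], [0, 0, -0.003, 0, 0, 0], [0, 0, -0.001, 0, 0, 0], [0, 0, 0, 0, 0, 0]]}}

```text
time: 16.2
position: [0.556, 0.2098, 0.2192]
tool_rot: [0.999, 0.036, 0.0, -0.0]
ft_force: [-0.3, -0.2, -1.4]
grip_width: 0.0517
grip_force: 11.0
```

```bash
python3 - <<'E'
from m import *
yaw()
c=shot('wrist');P=cloud(c);px=c['pixels'].astype(int)
g=(abs(P[...,0]-.6)<.05)&(abs(P[...,1]-.21)<.035)&(px.max(-1)<130)&(px.max(-1)-px.min(-1)<25)&(P[...,2]>.025)&(P[...,2]<.06)
Q=P[g];A=np.c_[Q[:,0]-.556,Q[:,1]-.209,np.ones(len(Q))];print('plane',np.round(np.linalg.lstsq(A,Q[:,2],rcond=None)[0],4),len(Q),Q[:,0].min(),Q[:,0].max())
f=(px[...,2]-px[...,0]>50)&(P[...,2]<.015)&(abs(P[...,0]-.6)<.05)&(abs(P[...,1]-.21)<.07);print('floor',np.median(P[f],0))
E
```

```text
pos [0.556  0.2098 0.2192] yaw y-axis -85.89702653606369 tool z [ 8.e-04  1.e-04 -1.e+00] f [-0.28 -0.25 -1.39] m [ 0.02  0.1  -0.06] j [ 0.17  0.75  1.64 -0.    0.75  1.67]
plane [-0.1037 -0.0092  0.0448] 13253 0.5500073599853357 0.6181315412546831
floor [0.61823904 0.21131961 0.00523831]
```

Call:
{"api": "step_arm", "payload": {"rows": [[0, 0, -0.0015, 0, 0, 0], [0, 0, -0.0015, 0, 0, 0], [0, 0, -0.0015, 0, 0, 0], [0, 0, -0.0015, 0, 0, 0], [0, 0, -0.001, 0, 0, 0], [0, 0, -0.001, 0, 0, 0], [0, 0, 0, 0, 0, 0]]}}

```text
time: 17.12
position: [0.5558, 0.2097, 0.2107]
tool_rot: [0.999, 0.036, -0.0, 0.0]
ft_force: [-0.2, -0.0, -1.0]
grip_width: 0.0516
grip_force: 11.0
```

```bash
python3 - <<'E'
from m import *
yaw()
c=shot('wrist');P=cloud(c);px=c['pixels'].astype(int)
for a,b in [(.575,.585),(.585,.595),(.595,.605),(.605,.614)]:
    g=(P[...,0]>a)&(P[...,0]<b)&(abs(P[...,1]-.21)<.02)&(P[...,2]>.018);print(np.round(np.median(P[g][:,2]),4),g.sum())
E
```

```text
pos [0.5558 0.2097 0.2107] yaw y-axis -85.897879874926 tool z [-2.e-04 -0.e+00 -1.e+00] f [-0.2  -0.04 -0.95] m [ 0.02  0.12 -0.07] j [ 0.17  0.76  1.65 -0.    0.74  1.67]
0.1348 14362
0.1141 4971
0.0312 1555
0.0314 1493
```

Call:
{"api": "step_arm", "payload": {"rows": [[0, 0, -0.0006, 0, 0, 0], [0, 0, -0.0006, 0, 0, 0], [0, 0, -0.0006, 0, 0, 0], [0, 0, -0.0006, 0, 0, 0], [0, 0, 0, 0, 0, 0]]}}

```text
time: 17.8
position: [0.5559, 0.2097, 0.2086]
tool_rot: [0.999, 0.036, 0.0, 0.0]
ft_force: [0.4, 0.1, 0.2]
grip_width: 0.0513
grip_force: 11.0
```

Call:
{"api": "step_arm", "payload": {"rows": [[0, 0, -0.0004, 0, 0, 0], [0, 0, -0.0004, 0, 0, 0], [0, 0, 0, 0, 0, 0], [0, 0, 0, 0, 0, 0]]}}

```text
time: 18.3
position: [0.5562, 0.2097, 0.208]
tool_rot: [0.999, 0.036, 0.001, -0.0]
ft_force: [0.9, -0.7, 3.9]
grip_width: 0.052
grip_force: 11.0
```

It is seated (about +4 N). Releasing.

Call:
{"api": "step_arm", "payload": {"rows": [[0, 0, 0.0002, 0, 0, 0], [0, 0, 0, 0, 0, 0], [0, 0, 0, 0, 0, 0]], "jaw": 0.06, "squeeze": 5}}

```text
time: 18.68
position: [0.5562, 0.2098, 0.2079]
tool_rot: [0.999, 0.036, 0.001, -0.0]
ft_force: [1.2, -0.8, 1.8]
grip_width: 0.0599
grip_force: 2.7
```

Call:
{"api": "step_arm", "payload": {"rows": [[0, 0, 0, 0, 0, 0], [0, 0, 0, 0, 0, 0], [0, 0, 0, 0, 0, 0], [0, 0, 0, 0, 0, 0], [0, 0, 0, 0, 0, 0]], "jaw": 0.087}}

```text
time: 19.3
position: [0.5557, 0.2097, 0.2077]
tool_rot: [0.999, 0.036, -0.0, 0.0]
ft_force: [0.3, 0.5, -0.8]
grip_width: 0.0864
grip_force: 0.0
```

Call:
{"api": "step_arm", "payload": {"rows": [[0, 0, 0.002, 0, 0, 0], [0, 0, 0.004, 0, 0, 0], [0, 0, 0.01, 0, 0, 0], [0, 0, 0.02, 0, 0, 0], [0, 0, 0.03, 0, 0, 0], [0, 0, 0.03, 0, 0, 0], [0, 0, 0.03, 0, 0, 0], [-0.02, 0, 0.02, 0, 0, 0], [-0.02, 0, 0.01, 0, 0, 0], [-0.02, 0, 0, 0, 0, 0], [0, 0, 0, 0, 0, 0], [0, 0, 0, 0, 0, 0]]}}

```text
time: 20.8
position: [0.4962, 0.2098, 0.3639]
tool_rot: [0.999, 0.036, 0.0, -0.0]
ft_force: [0.5, -0.4, 0.6]
grip_width: 0.0872
grip_force: 0.0
```

```bash
python3 - <<'E'
from m import *
yaw()
c=shot('wrist');P=cloud(c);px=c['pixels'].astype(int);cv2.imwrite('pics/w5.png',c['pixels'])
g=(abs(P[...,0]-.556)<.1)&(abs(P[...,1]-.21)<.04)&(px.max(-1)<140)&(px.max(-1)-px.min(-1)<25)&(P[...,2]>.018)&(P[...,2]<.034)
k,l,s,ce=cv2.connectedComponentsWithStats(g.astype(np.uint8));Q=P[l==1+np.argmax(s[1:,4])]
A=np.c_[Q[:,0]-.556,Q[:,1]-.21,np.ones(len(Q))];print('plane',np.round(np.linalg.lstsq(A,Q[:,2],rcond=None)[0],4),len(Q),cv2.minAreaRect(Q[:,:2].astype(np.float32)))
E
```

```text
pos [0.4962 0.2098 0.3639] yaw y-axis -85.89743561884096 tool z [ 8.e-04  1.e-04 -1.e+00] f [ 0.47 -0.4   0.61] m [ 0.07  0.14 -0.05] j [ 0.19  0.47  1.69 -0.    0.98  1.69]
plane [ 0.0007 -0.0011  0.0277] 6927 ((0.5505613088607788, 0.20901966094970703), (0.13159196078777313, 0.05413113534450531), 4.5254411697387695)
```

View pics/w5.png

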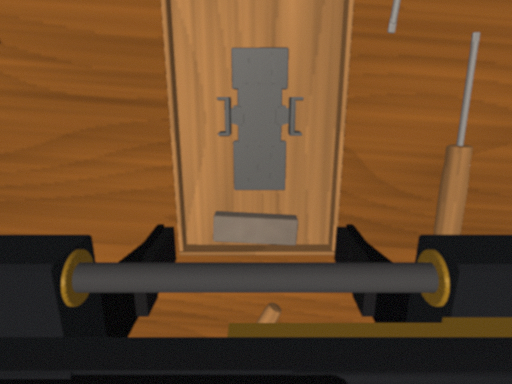

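The cover (260,118) lies level in the tray beside the stone (255,228), and the gripper is clear.

```bash
python3 -c "
from rig import hand_in
print(hand_in())"
```

```text
the job is handed in; nothing more can be done
None
```

The grey filter cover is off the extractor and lies flat, right way up and released on the tray floor beside the stone; I handed the job in at about 21 s, and the judge returned no verdict.

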